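Sort the gear cutters back onto their own stands

ROBOT

A 6-joint arm with a two-finger parallel gripper is mounted at the origin on the work surface. World frame = base frame: x ahead of the robot, y to its left, z up, the work surface at z = 0. Lengths are in mm, angles in rad, forces in N, time in s.
With the tool pointing down it reaches from about 300 to 775 mm from the base axis. Payload 14.6 kg.
Tool frame: the origin (TCP) lies on the front face of the gripper's body, between the roots of the fingers; the fingertips stand 97 mm ahead of it and the grasp point (between the pads) lies 78 mm ahead of it; z points along the fingers, y is the line along which they close (so a half turn about z gives the same grasp; the last joint's range is limited). The gripper opens to 94 mm and grips with 3 to 60 N. Pads are 16 mm wide; open, the fingers measure 119 mm over their backs; the gripper's body (75 mm by 177 mm) begins 78 mm behind the grasp point.
Start: joints at [-1.257, 0.3, 1.521, -0, 1.321, -0.067], TCP at [204.407, -510.595, 302.646] pointing down, gripper open.
Joint ranges: [-3.03, 3.03], [-0.79, 2.21], [0.23, 2.52], [-1.04, 4.18], [0, 3.07], [-2.55, 2.55]. Speed limits (rad/s): [2.22, 2.22, 2.57, 3.14, 3.14, 3.14].

INTERFACE

Orientations are given as [roll, pitch, yaw] about the fixed x, y, z axes, in that order (R = Rz(yaw) Ry(pitch) Rx(roll)).
In Python, from cell import * gives the robot as it stands.
- The arm moves only by the tool carry_out, never from a script. Its arguments are lists of equal length, an entry for each row: "slide": the shift along the world's x, y, z scaled (see below), a list of three; "dr": the turn, a rotation vector about the world's x, y, z scaled (see below), a list of three; "gripper": the opening in per cent of the stroke, from 0 (shut) to 100 (fully open). A call has 1 to 10 rows; each row is the pose to reach, as a shift and turn from the pose commanded when the call began, turning the shorter way round; what a row does not reach only later rows make up. The controller multiplies each number of a shift by 0.25 m and each number of a turn by 360 degrees. A row lasts 1/12 s, in which the tool goes at most 41.7 mm and 7.16 degrees, less where a joint would pass 70% of its speed; a pose out of reach is approached as far as the arm can. A call with a number of a shift or a turn outside -1 to 1 is refused whole. A call with a gripper value outside its range is refused whole. The fingers move at their own pace and stop on an object; "newtons" is the grip in N (left out, the last holds). Time passes only in rows, so rows that repeat a pose let the fingers close. It gives the time, the measured TCP pose, the force, the opening and the grip force at its end, in the units of the state.
- read_state(): the state, without advancing time (a new reading comes with each control period).
- camera(name): name is "scene" or "top"; returns the picture (480x640x3 uint8, red, green, blue); there is no depth.
- camera_model(name): a dict with "vfov" (degrees; the focal length in pixels is half the picture's height over the tangent of half this angle, whatever the lens; pixels are square), "cx", "cy" (the principal point, pixels), "k1" (the pictures are not rectified: a ray, as slopes to the right and down, at radius r is drawn at 1 + k1 r^2 times it, then the intrinsics apply), "R" (3x3) and "t" (3): a world point X has camera coordinates R X + t. Camera axes: x right, y down, z forward; pixel columns grow to the right and rows downward; lengths in mm; the calibration is good to about 2 mm. A picture is of the moment at which its call begins. camera_model takes no time and is no camera call.
- sign_off(): hands the job in; it is judged then, once.
The state is a dict: "clock": time; "joints": joint angles; "qd": joint speeds; "effort": joint torques, N m; "eef_pos": TCP position; "eef_rot": TCP orientation; "wrist_force": force on the tool from outside, world axes, zero at the start; "moment": the same for the moment, N m; "finger_gap": finger opening in mm; "finger_force": force on a finger pad.
Only numpy, scipy, OpenCV 4.12 (cv2) and the standard library are available. Lean on these libraries where they do the work, as an engineer would, in place of code of your own. Each camera call takes 0.05 s, during which the arm holds its last target. There are 200 camera calls.

TASK

Put each of the three cutters back on its own stand - the wide gear-shaper cutter on the large stand, the tall hob on the medium one, the slim shell end mill on the small one - upright, down over the pin and resting flat on the plate; the hob and the shell end mill have been put on each other's stands, and the shaper cutter has been left on the rubber mat. Park a cutter on the mat or on a free stand on the way, never on the bare bench, and set each one down gently without dropping it or knocking cutters together, for their ground edges chip. Leave the spanner, the oil bottle and the spacer collar where they are.

Things in the scene. Friction and masses are not known exactly. Their poses are not given: they have to be found in the camera images.
- hob: Gear hob, the tallest cutter: a steel cylinder 58 mm in diameter and 60 mm high, 12 straight rows of small teeth round it, through bore 32 mm, about 0.55 kg. Origin at the centre of its underside, z up along the bore. It may be gripped across the outside at any angle about z.
- shaper: Gear-shaper cutter, the widest and flattest cutter: a steel disc like a gear wheel with 20 straight teeth, 68 mm over the tooth tips (58 mm at the roots), 28 mm high, through bore 32 mm, about 0.5 kg. Origin at the centre of its underside, z up along the bore. It may be gripped across the outside at any angle about z.
- shellmill: Shell end mill, the slimmest cutter: a steel cylinder 48 mm in diameter and 36 mm high with 8 slanting teeth, through bore 27 mm, about 0.26 kg. Origin at the centre of its underside, z up along the bore. It may be gripped across the outside at any angle about z.
- stand_large: Large storage stand, fixed: a square plywood plate 78 x 78 mm, 12 mm thick, with an upright steel pin of 10 mm diameter in its middle that rises 22 mm above the plate's top. Origin at the centre of the plate's underside (bench level), z up along the pin, x and y along the plate's edges.
- stand_medium: Medium storage stand, fixed: a square plywood plate 66 x 66 mm, 12 mm thick, with an upright steel pin of 10 mm diameter in its middle that rises 46 mm above the plate's top. Origin at the centre of the plate's underside (bench level), z up along the pin, x and y along the plate's edges.
- stand_small: Small storage stand, fixed: a square plywood plate 56 x 56 mm, 12 mm thick, with an upright steel pin of 10 mm diameter in its middle that rises 30 mm above the plate's top. Origin at the centre of the plate's underside (bench level), z up along the pin, x and y along the plate's edges.
- mat: Black rubber mat, fixed flat on the bench, 120 mm (x) x 100 mm (y), 8 mm thick. Origin at the centre of its underside.
- spanner: Open-ended steel spanner lying flat on the bench, 150 mm long along its x, 17 mm wide at the shank and up to about 40 mm at its ends, under 15 mm high; loose. Origin near its middle, underside.
- oil: Grey oil bottle with a black cap, 52 mm in diameter, 110 mm high, standing loose. Origin at the centre of its underside.
- collar: Plain steel arbor spacer collar lying flat on the bench, 48 mm outside, 27 mm bore, 20 mm high, no teeth; loose. Origin at the centre of its underside.

How it is judged (in metres and radians):
At the end, for the whole second after the job is handed in: Each cutter is on its own stand (shaper cutter on large, hob on medium, shell end mill on small): its axis within 13.5 mm of the pin's, its underside within 4 mm of the plate's top, upright within 0.08 rad, at rest and let go (horizontal distance between shaper and stand_large below 0.0135 m and z of shaper in the frame of stand_large between 0.008 and 0.016 m and angle between each of shaper, hob, shellmill's own z axis and vertical below 0.08 rad and linear speed of each of shaper, hob, shellmill below 0.02 m/s and horizontal distance between hob and stand_medium below 0.0135 m and z of hob in the frame of stand_medium between 0.008 and 0.016 m and horizontal distance between shellmill and stand_small below 0.0135 m and z of shellmill in the frame of stand_small between 0.008 and 0.016 m); the robot touches nothing.
It fails at once if a cutter was stood on the bare bench (height (world z) of any of shaper, hob, shellmill below 0.004 m).
It fails at once if two cutters were knocked together (contact force between hob and shaper above 1 N or contact force between any of hob, shaper and shellmill above 1 N).
It fails at once if a cutter was dropped (fell freely faster than 0.6 m/s, about 18 mm) ((linear speed of shaper above 0.6 m/s and contact force between the fingers and shaper below 0.2 N) or (linear speed of hob above 0.6 m/s and contact force between the fingers and hob below 0.2 N) or (linear speed of shellmill above 0.6 m/s and contact force between the fingers and shellmill below 0.2 N)).
It fails at once if the spanner, the oil bottle or the spacer collar was moved by more than 15 mm (distance of any of spanner, oil, collar from where it was at the start of the episode above 0.015 m).
It also fails if it takes over 106 s, if anything falls off the work surface, if the arm or the gripper's body presses on something with over 40 N, if the wrist force passes 120 N, or if a joint passes its speed limit or range.

## Working session

There is one attempt and no reset: what is moved stays moved. The work goes in short steps, Python scripts to look and compute and a tool call to move; the robot and the scene stay as the last step left them, time stands still between calls to the robot, and variables do not carry over. Pictures are saved under pics/ and viewed, at most 14 in all, crops included, and the job is handed in when it is done.

Besides the shell and the picture viewer there is one more tool, called as name(argument=value, ...) on one line, values as JSON. carry_out: Moves the arm, as the interface text tells. Its arguments: {"type":"object","properties":{"slide":{"type":"array","items":{"type":"array","items":{"type":"number","minimum":-1,"maximum":1}}},"dr":{"type":"array","items":{"type":"array","items":{"type":"number","minimum":-1,"maximum":1}}},"gripper":{"type":"array","items":{"type":"number"}},"newtons":{"type":"number"}},"required":["slide","dr","gripper"]}

```bash
mkdir -p pics; python3 - <<'E'
from cell import *
import cv2
for n in("scene","top"):
    cv2.imwrite(f"pics/{n}0.png",camera(n)[:,:,::-1]); m=camera_model(n); print(n,m)
print(read_state())
E
```

```text
scene {'vfov': 57.21708770500823, 'cx': 328.6114782199162, 'cy': 231.3201914609648, 'k1': 0.011496580414878891, 'R': array([[-0.42696872,  0.90423704, -0.0072864 ],
       [ 0.50320119,  0.23089455, -0.83275223],
       [-0.75132301, -0.35922568, -0.5535979 ]]), 't': array([ 169.73426397, -261.76468698, 1207.68818657])}
top {'vfov': 57.76812893185799, 'cx': 306.7846693166567, 'cy': 236.9490013301597, 'k1': -0.10219981855589134, 'R': array([[-0.02268069, -0.99904632, -0.03730989],
       [-0.98350186,  0.02899617, -0.178559  ],
       [ 0.17947056,  0.03264451, -0.98322157]]), 't': array([100.59996669, 522.92911425, 866.0664984 ])}
{'clock': 0.1, 'joints': array([-1.25661838e+00,  3.00394431e-01,  1.52151272e+00, -2.35511403e-07,
        1.32067353e+00, -6.66025125e-02]), 'qd': array([-6.10089057e-04, -2.37795699e-03, -1.96902848e-05, -8.58555347e-04,
       -1.09244242e-03, -5.39818500e-04]), 'effort': array([ 2.22093763e-04, -5.32647264e+01, -3.53288341e+01,  7.09003466e-02,
        2.35021318e-02, -4.25837345e-05]), 'eef_pos': array([ 204.36045729, -510.48368315,  302.15725028]), 'eef_rot': array([-3.14060681e+00, -6.55285409e-05,  3.80780488e-01]), 'wrist_force': array([-0.15836521, -0.5025188 ,  0.63300033]), 'moment': array([-0.00375672,  0.00139462,  0.03060255]), 'finger_force': 0.0, 'finger_gap': 94.18499090482709}
```

View pics/top0.png

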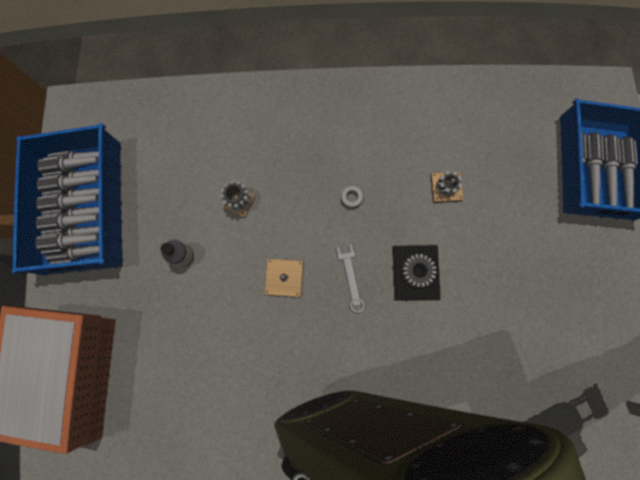

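View pics/scene0.png

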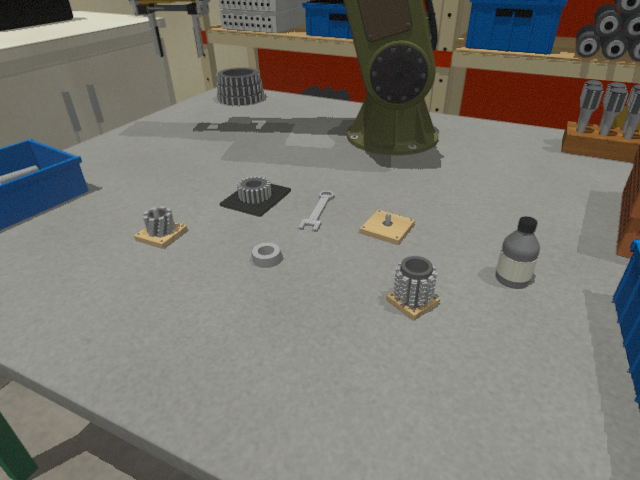

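The top view shows the hob on the small stand (236,195), the shell mill on the medium stand (448,185), and the shaper on the mat (420,270). The large stand is empty at (284,278), with the collar at (352,196), the spanner at (350,280) and the oil bottle at (177,252). The scene view agrees.

```bash
cat > h.py <<'E'
import cv2, numpy as np
from cell import *
def K(m):
    f=240/np.tan(np.radians(m["vfov"]/2)); return np.array([[f,0,m["cx"]],[0,f,m["cy"]],[0,0,1]])
def world(n,uv,z):
    m=camera_model(n); D=np.array([m["k1"],0,0,0,0])
    p=cv2.undistortPoints(np.array([[uv]],float),K(m),D)[0,0]
    R,t=np.array(m["R"]),np.array(m["t"]); d=R.T@[p[0],p[1],1]; c=-R.T@t
    return (c+d*(z-c[2])/d[2])[:2]
def pix(n,X):
    m=camera_model(n); R,t=np.array(m["R"]),np.array(m["t"])
    return cv2.projectPoints(np.array([X],float),cv2.Rodrigues(R)[0],t,K(m),np.array([m["k1"],0,0,0,0]))[0][0,0]
def crop(im,c,w,h,s):
    x,y=c; o=im[y-h//2:y+h//2,x-w//2:x+w//2]; return cv2.resize(o,None,fx=s,fy=s,interpolation=cv2.INTER_CUBIC)
E
python3 - <<'E'
from h import *
im=cv2.imread("pics/top0.png"); sc=cv2.imread("pics/scene0.png")
C=[(im,(240,197)),(im,(448,187)),(im,(284,278)),(im,(418,272)),(sc,(414,285)),(sc,(162,225))]
T=[crop(a,c,64,64,4) for a,c in C]
cv2.imwrite("pics/c.png",np.vstack([np.hstack(T[:3]),np.hstack(T[3:])]))
E
```

```text
(no output)
```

View pics/c.png

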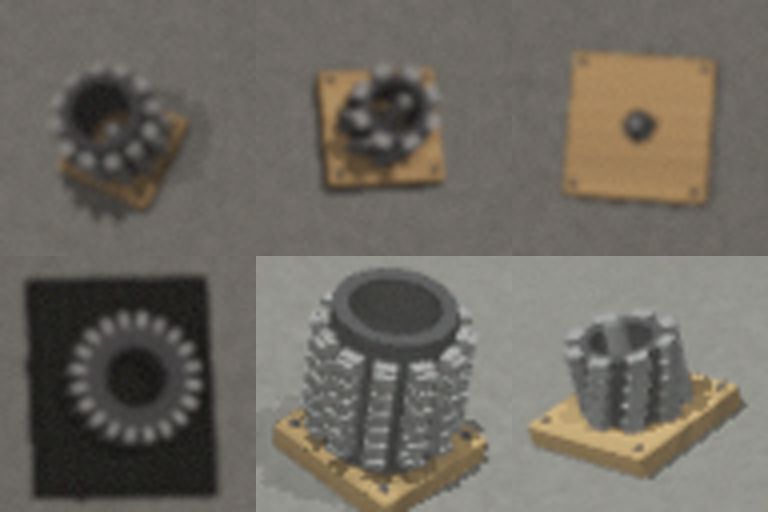

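```bash
python3 - <<'E'
from h import *
def T(c,p): return (c[0]-32+p[0]/4,c[1]-32+p[1]/4)
W=lambda c,p,z:world("top",T(c,p),z).round(1)
a,b,l,s=(240,197),(448,187),(284,278),(418,272)
print("hob top",W(a,(103,104),72),"scene",world("scene",(416.75,266),72).round(1))
print("shell",W(b,(144,105),48),"scene",world("scene",(158.5,214),48).round(1))
print("shaper",W(s,(136,121),36))
L=np.array([W(l,p,12) for p in [(63,52),(204,60),(194,203),(52,194)]]);print("large",L.mean(0),L.tolist())
M=np.array([W(b,p,12) for p in [(62,70),(184,68),(187,183),(70,190)]]);print("med",M.mean(0),M.tolist())
S=np.array([W(a,p,12) for p in [(188,118),(150,210),(62,168)]]);print("small",(S[0]+S[2])/2,S.tolist())
m=[W(s,p,8) for p in [(27,22),(206,20),(215,238),(33,240)]];print("mat",np.mean(m,0),np.array(m).tolist())
for n,p in dict(collar=(352,196),sp1=(346,250),sp2=(357,306),oil=(180,257)).items(): print(n,world("top",p,10).round())
E
```

```text
hob top [624.3 238.2] scene [623.7 242.9]
shell [ 638.4 -229.2] scene [ 638.9 -218.3]
shaper [ 449.7 -148.8]
large [444.1 139.4] [[485.8, 174.4], [479.3, 97.6], [402.4, 104.6], [408.9, 181.0]]
med [ 636.775 -229.25 ] [[671.2, -195.9], [670.7, -265.5], [603.7, -260.8], [601.5, -194.8]]
small [619.15 237.9 ] [[632.4, 202.3], [580.1, 223.5], [605.9, 273.5]]
mat [ 448.3   -146.475] [[508.3, -99.1], [506.5, -197.3], [388.2, -193.7], [390.2, -95.8]]
collar [622. -15.]
sp1 [501.   3.]
sp2 [380. -15.]
oil [496. 371.]
```

carry_out(slide=[[0.16,0.16,0],[0.32,0.31,0],[0.48,0.46,0],[0.63,0.61,0],[0.77,0.75,0],[0.89,0.86,0],[0.98,0.95,0],[0.98,0.95,0]], dr=[[0,0,0],[0,0,0],[0,0,0],[0,0,0],[0,0,0],[0,0,0],[0,0,0],[0,0,0]], gripper=[100,100,100,100,100,100,100,100], newtons=40)

```text
clock: 0.77
eef_pos: [444.8, -276.8, 302.6]
eef_rot: [-3.141, 0.0, 0.381]
wrist_force: [-0.4, -0.1, -0.3]
finger_gap: 93.7
finger_force: 0.0
```

carry_out(slide=[[0,0.12,-0.1],[0,0.25,-0.2],[0,0.37,-0.3],[0,0.46,-0.36],[0,0.5,-0.4],[0,0.5,-0.4],[0,0.5,-0.4]], dr=[[0,0,0],[0,0,0],[0,0,0],[0,0,0],[0,0,0],[0,0,0],[0,0,0]], gripper=[100,100,100,100,100,100,100])

```text
clock: 1.35
eef_pos: [443.8, -153.6, 202.7]
eef_rot: [-3.141, 0.0, 0.382]
wrist_force: [0.9, 0.1, 0.4]
finger_gap: 93.7
finger_force: 0.0
```

```bash
python3 - <<'E'
from h import *
im=camera("scene")[:,:,::-1]; cv2.imwrite("pics/s1.png",crop(im,(255,180),190,140,4))
t=camera("top")[:,:,::-1]; cv2.imwrite("pics/t1.png",t)
s=read_state(); print(s["eef_pos"],s["eef_rot"],s["joints"])
E
```

```text
[ 444.05520209 -154.45433936  203.42122885] [ 3.14071011e+00 -7.78540298e-04  3.80228011e-01] [-4.12639902e-01  2.37178140e-01  1.85041736e+00 -7.45473389e-05
  1.05282207e+00  7.77965629e-01]
```

View pics/s1.png

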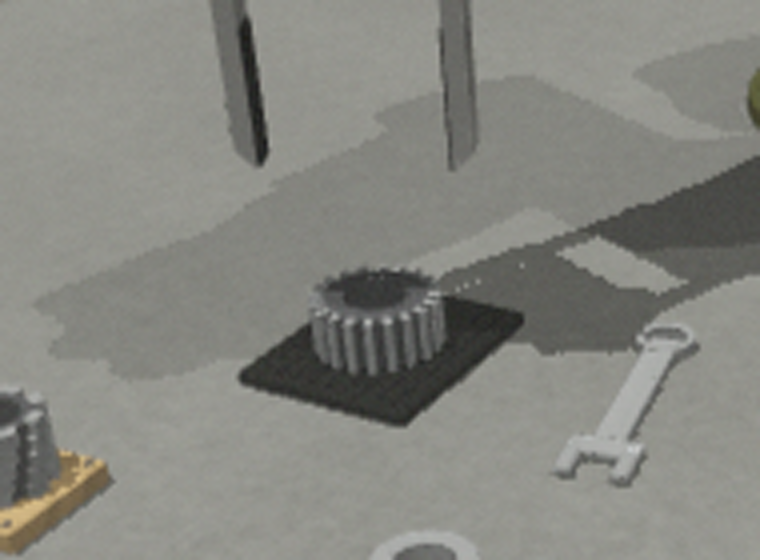

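The fingers are hanging above the shaper, a few mm short of it in x and y. I'll correct that while descending.

carry_out(slide=[[0.022,0.022,0],[0.022,0.022,-0.1],[0.022,0.022,-0.2],[0.022,0.022,-0.28],[0.022,0.022,-0.34],[0.022,0.022,-0.372],[0.022,0.022,-0.372],[0.022,0.022,-0.372],[0.022,0.022,-0.372]], dr=[[0,0,0],[0,0,0],[0,0,0],[0,0,0],[0,0,0],[0,0,0],[0,0,0],[0,0,0],[0,0,0]], gripper=[100,100,100,100,100,100,100,100,100])

```text
clock: 2.2
eef_pos: [449.8, -148.4, 110.7]
eef_rot: [3.14, -0.001, 0.381]
wrist_force: [0.4, -0.2, -0.4]
finger_gap: 93.9
finger_force: 0.0
```

carry_out(slide=[[0,0,0],[0,0,0],[0,0,0],[0,0,0],[0,0,0],[0,0,0],[0,0,0],[0,0,0],[0,0,0],[0,0,0]], dr=[[0,0,0],[0,0,0],[0,0,0],[0,0,0],[0,0,0],[0,0,0],[0,0,0],[0,0,0],[0,0,0],[0,0,0]], gripper=[60,60,60,60,60,60,60,60,60,60])

```text
clock: 3.03
eef_pos: [449.4, -148.2, 109.9]
eef_rot: [3.141, -0.0, 0.381]
wrist_force: [-0.7, -1.2, 5.8]
finger_gap: 67.0
finger_force: 40.0
```

carry_out(slide=[[0,0,0.04],[0,0,0.14],[0,0.04,0.24],[0,0.16,0.28],[0,0.3,0.28],[0,0.44,0.28],[-0.01,0.56,0.28],[-0.02,0.64,0.28],[-0.02,0.68,0.28],[-0.02,0.7,0.28]], dr=[[0,0,0],[0,0,0],[0,0,0],[0,0,0],[0,0,0],[0,0,0],[0,0,0],[0,0,0],[0,0,0],[0,0,0]], gripper=[60,60,60,60,60,60,60,60,60,60])

```text
clock: 3.87
eef_pos: [443.9, 28.0, 179.7]
eef_rot: [-3.141, 0.001, 0.383]
wrist_force: [1.1, -0.2, -5.2]
finger_gap: 66.9
finger_force: 40.0
```

carry_out(slide=[[0,0.1,0],[0,0.22,0],[0,0.33,0],[0,0.41,0],[0,0.45,0],[0,0.45,0],[0,0.45,0]], dr=[[0,0,0],[0,0,0],[0,0,0],[0,0,0],[0,0,0],[0,0,0],[0,0,0]], gripper=[60,60,60,60,60,60,60])

```text
clock: 4.45
eef_pos: [444.3, 138.7, 179.5]
eef_rot: [3.141, 0.001, 0.381]
wrist_force: [-0.3, -0.1, -5.1]
finger_gap: 66.9
finger_force: 40.0
```

```bash
python3 - <<'E'
from h import *
im=camera("scene")[:,:,::-1]; a=crop(im,(400,200),160,140,4)
s=read_state(); print(s["eef_pos"],s["eef_rot"],s["joints"])
im2=cv2.imread("pics/t1.png")
cv2.imwrite("pics/s2.png",a)
cv2.imwrite("pics/c2.png",np.hstack([crop(im2,(448,187),64,64,6),crop(im2,(240,197),64,64,6)]))
E
```

```text
[444.36625292 138.36399663 179.51390725] [3.14140053e+00 5.51169371e-04 3.80299798e-01] [ 2.23239956e-01  2.64250083e-01  1.88165247e+00 -3.28762406e-04
  9.96204456e-01  1.41391518e+00]
```

View pics/s2.png

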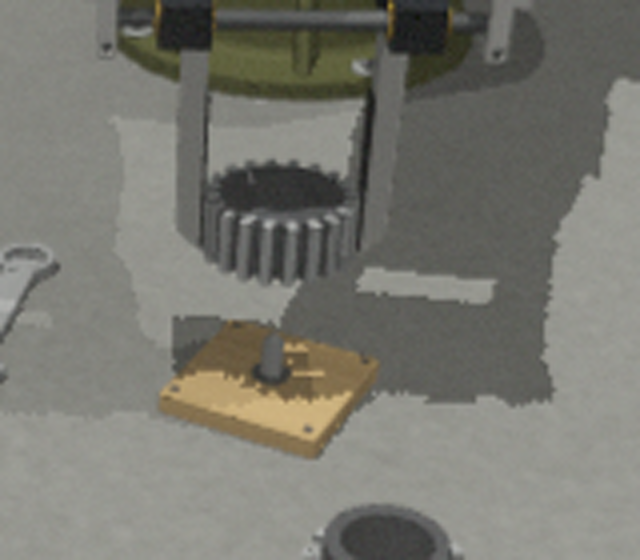

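View pics/c2.png

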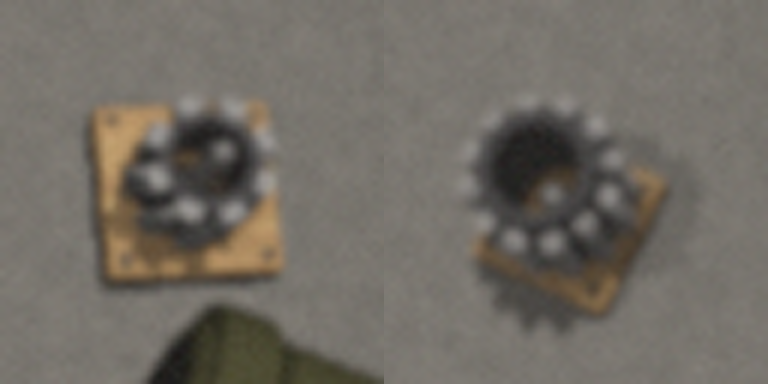

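The shaper hangs level over the large stand, with the pin inside the outline of its bore. The shell mill's bore centre is at about (450.6,180.7) in the top view and the hob's at (234,191.7).

carry_out(slide=[[0,0.004,-0.05],[0,0.004,-0.12],[0,0.004,-0.18],[0,0.004,-0.22],[0,0.004,-0.24],[0,0.004,-0.25],[0,0.004,-0.255],[0,0.004,-0.26],[0,0.004,-0.262],[0,0.004,-0.262]], dr=[[0,0,0],[0,0,0],[0,0,0],[0,0,0],[0,0,0],[0,0,0],[0,0,0],[0,0,0],[0,0,0],[0,0,0]], gripper=[60,60,60,60,60,60,60,60,60,60])

```text
clock: 5.33
eef_pos: [444.4, 140.4, 114.5]
eef_rot: [3.141, -0.001, 0.381]
wrist_force: [0.4, -0.3, -5.5]
finger_gap: 66.9
finger_force: 40.0
```

```bash
python3 - <<'E'
from h import *
s=read_state(); print(s["eef_pos"],s["wrist_force"])
print(world("top",(450.6,180.7),48),world("top",(453,180),58),world("top",(234,191.7),72), world("top",(208+(554-384)/6,165+193/6),42))
E
```

```text
[444.41203408 140.42628503 114.49873309] [ 0.38552358 -0.25694516 -5.46596641]
[ 639.72308979 -226.23130698] [ 638.0582872 -228.4123436] [622.76963459 237.67965934] [619.16517645 238.58342961]
```

carry_out(slide=[[0,0,-0.002],[0,0,-0.004],[0,0,-0.004],[0,0,-0.004]], dr=[[0,0,0],[0,0,0],[0,0,0],[0,0,0]], gripper=[60,60,60,60])

```text
clock: 5.67
eef_pos: [444.4, 140.5, 113.9]
eef_rot: [3.141, -0.001, 0.381]
wrist_force: [-3.0, -1.0, 6.0]
finger_gap: 66.6
finger_force: 40.0
```

Contact with the plate. Releasing, then rising.

carry_out(slide=[[0,0,0],[0,0,0],[0,0,0],[0,0,0],[0,0,0],[0,0,0],[0,0,0],[0,0,0.1],[0,0,0.2],[0,0,0.3]], dr=[[0,0,0],[0,0,0],[0,0,0],[0,0,0],[0,0,0],[0,0,0],[0,0,0],[0,0,0],[0,0,0],[0,0,0]], gripper=[100,100,100,100,100,100,100,100,100,100])

```text
clock: 6.5
eef_pos: [444.0, 140.3, 188.9]
eef_rot: [-3.141, 0.001, 0.381]
wrist_force: [0.4, -0.2, -0.9]
finger_gap: 93.7
finger_force: 0.0
```

carry_out(slide=[[0.05,-0.1,0.05],[0.12,-0.22,0.05],[0.18,-0.34,0.05],[0.25,-0.46,0.05],[0.31,-0.58,0.05],[0.37,-0.68,0.05],[0.4,-0.75,0.05],[0.4,-0.75,0.05]], dr=[[0,0,0],[0,0,0],[0,0,0],[0,0,0],[0,0,0],[0,0,0],[0,0,0],[0,0,0]], gripper=[100,100,100,100,100,100,100,100])

```text
clock: 7.17
eef_pos: [545.1, -49.9, 200.4]
eef_rot: [3.141, -0.0, 0.378]
wrist_force: [-0.1, -0.5, 0.4]
finger_gap: 93.8
finger_force: 0.0
```

carry_out(slide=[[0.06,-0.12,0],[0.13,-0.25,0],[0.2,-0.37,0],[0.26,-0.49,0],[0.31,-0.6,0],[0.35,-0.67,0],[0.38,-0.72,0],[0.38,-0.72,0],[0.38,-0.72,0],[0.38,-0.72,0]], dr=[[0,0,0],[0,0,0],[0,0,0],[0,0,0],[0,0,0],[0,0,0],[0,0,0],[0,0,0],[0,0,0],[0,0,0]], gripper=[100,100,100,100,100,100,100,100,100,100])

```text
clock: 8.0
eef_pos: [639.0, -225.7, 200.5]
eef_rot: [-3.141, 0.0, 0.382]
wrist_force: [0.3, 0.3, -0.3]
finger_gap: 94.1
finger_force: 0.0
```

```bash
python3 - <<'E'
from h import *
im=camera("scene")[:,:,::-1]; t=camera("top")[:,:,::-1]
s=read_state(); print(s["eef_pos"],s["eef_rot"],s["joints"])
cv2.imwrite("pics/c3.png",np.hstack([crop(im,(170,190),100,140,4),crop(im,(390,210),90,140,4)]))
cv2.imwrite("pics/t3.png",t)
E
```

```text
[ 639.07109206 -225.82516158  200.89119292] [-3.14149811e+00 -1.26025626e-05  3.81925645e-01] [-3.93713469e-01  6.73093081e-01  1.21518547e+00  8.03398760e-05
  1.25337130e+00  7.95132134e-01]
```

View pics/c3.png

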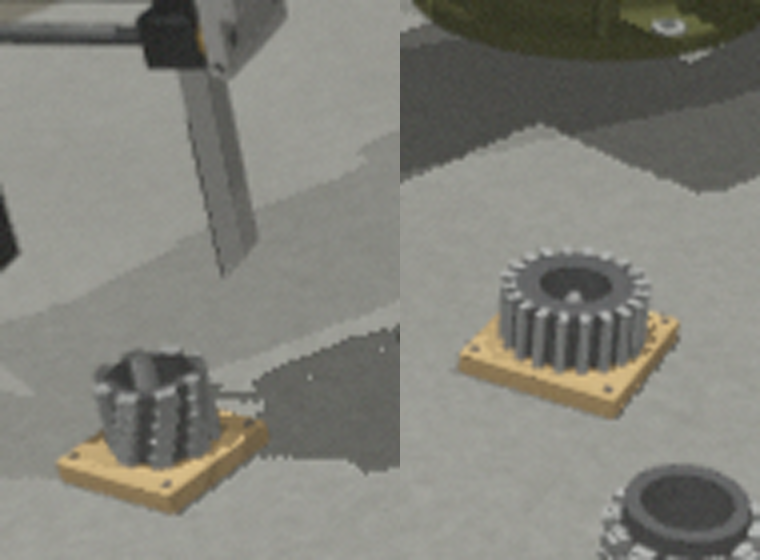

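The shaper sits flat on the large stand with the pin showing in its bore, and the gripper is over the shell mill.

carry_out(slide=[[0,0,-0.1],[0,0,-0.2],[0,0,-0.28],[0,0,-0.33],[0,0,-0.348],[0,0,-0.348],[0,0,-0.348]], dr=[[0,0,0],[0,0,0],[0,0,0],[0,0,0],[0,0,0],[0,0,0],[0,0,0]], gripper=[100,100,100,90,80,70,65])

```text
clock: 8.68
eef_pos: [639.6, -227.1, 114.9]
eef_rot: [3.141, -0.001, 0.381]
wrist_force: [0.4, 0.8, 0.4]
finger_gap: 70.4
finger_force: 0.0
```

carry_out(slide=[[0,0,0],[0,0,0],[0,0,0],[0,0,0],[0,0,0],[0,0,0],[0,0,0],[0,0,0],[0,0,0],[0,0,0]], dr=[[0,0,0],[0,0,0],[0,0,0],[0,0,0],[0,0,0],[0,0,0],[0,0,0],[0,0,0],[0,0,0],[0,0,0]], gripper=[60,56,52,48,40,40,40,40,40,40], newtons=25)

```text
clock: 9.52
eef_pos: [639.4, -227.1, 114.4]
eef_rot: [3.141, -0.001, 0.381]
wrist_force: [-1.9, 0.4, 6.5]
finger_gap: 47.6
finger_force: 25.0
```

carry_out(slide=[[0,0,0.04],[0,0,0.14],[0,0,0.24],[0,0,0.28],[-0.1,0.04,0.28],[-0.24,0.1,0.28],[-0.38,0.16,0.28],[-0.52,0.22,0.28],[-0.64,0.27,0.28],[-0.72,0.3,0.28]], dr=[[0,0,0],[0,0,0],[0,0,0],[0,0,0],[0,0,0],[0,0,0],[0,0,0],[0,0,0],[0,0,0],[0,0,0]], gripper=[40,40,40,40,40,40,40,40,40,40])

```text
clock: 10.35
eef_pos: [456.5, -150.9, 183.2]
eef_rot: [-3.141, 0.001, 0.381]
wrist_force: [-1.1, -0.6, -2.5]
finger_gap: 47.9
finger_force: 25.0
```

carry_out(slide=[[-0.03,0.01,0],[-0.04,0.02,-0.08],[-0.04,0.02,-0.16],[-0.04,0.02,-0.23],[-0.04,0.02,-0.27],[-0.04,0.02,-0.285],[-0.04,0.02,-0.292],[-0.04,0.02,-0.295],[-0.04,0.02,-0.295]], dr=[[0,0,0],[0,0,0],[0,0,0],[0,0,0],[0,0,0],[0,0,0],[0,0,0],[0,0,0],[0,0,0]], gripper=[40,40,40,40,40,40,40,40,40])

```text
clock: 11.1
eef_pos: [449.6, -147.3, 110.6]
eef_rot: [3.141, -0.001, 0.381]
wrist_force: [0.6, -0.1, -2.9]
finger_gap: 47.3
finger_force: 25.0
```

carry_out(slide=[[0,0,-0.002],[0,0,-0.004],[0,0,-0.004],[0,0,-0.004]], dr=[[0,0,0],[0,0,0],[0,0,0],[0,0,0]], gripper=[40,40,40,40])

```text
clock: 11.43
eef_pos: [449.7, -147.3, 110.2]
eef_rot: [3.14, -0.001, 0.381]
wrist_force: [-4.6, 2.8, 11.7]
finger_gap: 47.8
finger_force: 25.0
```

carry_out(slide=[[0,0,0],[0,0,0],[0,0,0],[0,0,0],[0,0,0],[0,0,0.1],[0,0,0.2],[0,0,0.3],[0,0,0.4],[0,0,0.4]], dr=[[0,0,0],[0,0,0],[0,0,0],[0,0,0],[0,0,0],[0,0,0],[0,0,0],[0,0,0],[0,0,0],[0,0,0]], gripper=[80,80,80,80,80,90,100,100,100,100])

```text
clock: 12.27
eef_pos: [450.5, -147.6, 213.2]
eef_rot: [3.137, -0.005, 0.381]
wrist_force: [-0.5, -0.8, 0.4]
finger_gap: 93.7
finger_force: 0.0
```

carry_out(slide=[[0.05,0.1,0],[0.1,0.22,0],[0.16,0.34,0],[0.21,0.46,0],[0.27,0.58,0],[0.32,0.69,0],[0.35,0.76,0],[0.36,0.8,0],[0.36,0.8,0]], dr=[[0,0,0],[0,0,0],[0,0,0],[0,0,0],[0,0,0],[0,0,0],[0,0,0],[0,0,0],[0,0,0]], gripper=[100,100,100,100,100,100,100,100,100])

```text
clock: 13.02
eef_pos: [539.3, 54.2, 208.2]
eef_rot: [-3.141, 0.001, 0.383]
wrist_force: [-0.6, -0.5, -0.1]
finger_gap: 94.2
finger_force: 0.0
```

carry_out(slide=[[0.05,0.12,0],[0.1,0.24,0],[0.16,0.36,0],[0.21,0.48,0],[0.26,0.59,0],[0.3,0.67,0],[0.33,0.74,0],[0.33,0.74,0],[0.33,0.74,0],[0.33,0.74,0]], dr=[[0,0,0],[0,0,0],[0,0,0],[0,0,0],[0,0,0],[0,0,0],[0,0,0],[0,0,0],[0,0,0],[0,0,0]], gripper=[100,100,100,100,100,100,100,100,100,100])

```text
clock: 13.85
eef_pos: [621.6, 236.3, 208.6]
eef_rot: [3.141, 0.001, 0.38]
wrist_force: [0.3, 0.2, -0.2]
finger_gap: 94.0
finger_force: 0.0
```

```bash
python3 - <<'E'
from h import *
im=camera("scene")[:,:,::-1]; t=camera("top")[:,:,::-1]
s=read_state(); print(s["eef_pos"],s["eef_rot"],s["joints"])
cv2.imwrite("pics/c4.png",np.vstack([np.hstack([crop(t,(418,272),66,70,4),crop(t,(448,187),66,70,4)]),np.hstack([crop(im,(414,235),66,70,4),crop(im,(414,305),66,70,4)])]))
cv2.imwrite("pics/c4.png",np.hstack([np.vstack([crop(t,(418,272),66,70,4),crop(t,(448,187),66,70,4)]),crop(im,(414,240),120,140,4)]))
E
```

```text
[621.69160036 236.41267221 209.0533589 ] [3.14149366e+00 1.11845938e-04 3.79416125e-01] [ 3.08358552e-01  6.36925342e-01  1.25422471e+00 -1.12399980e-04
  1.25054714e+00  1.49977414e+00]
```

View pics/c4.png

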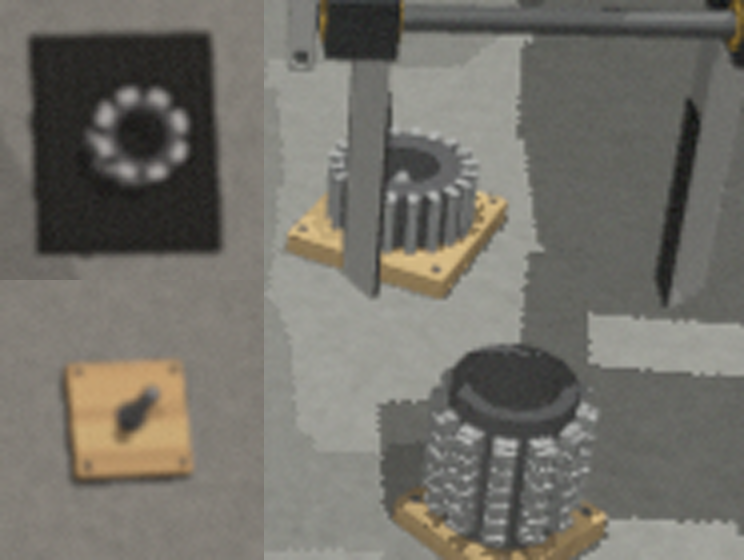

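The shell mill stands upright on the mat, the medium stand is free, and the gripper straddles the hob. Descending.

carry_out(slide=[[0.005,0.006,-0.1],[0.005,0.006,-0.2],[0.005,0.006,-0.28],[0.005,0.006,-0.33],[0.005,0.006,-0.356],[0.005,0.006,-0.356],[0.005,0.006,-0.356]], dr=[[0,0,0],[0,0,0],[0,0,0],[0,0,0],[0,0,0],[0,0,0],[0,0,0]], gripper=[100,100,100,100,90,80,70])

```text
clock: 14.53
eef_pos: [623.4, 239.2, 120.9]
eef_rot: [3.142, -0.001, 0.381]
wrist_force: [-0.0, 0.3, -0.5]
finger_gap: 77.4
finger_force: 0.0
```

carry_out(slide=[[0,0,0],[0,0,0],[0,0,0],[0,0,0],[0,0,0],[0,0,0],[0,0,0],[0,0,0],[0,0,0],[0,0,0]], dr=[[0,0,0],[0,0,0],[0,0,0],[0,0,0],[0,0,0],[0,0,0],[0,0,0],[0,0,0],[0,0,0],[0,0,0]], gripper=[66,62,58,50,50,50,50,50,50,50], newtons=40)

```text
clock: 15.37
eef_pos: [623.2, 239.8, 121.0]
eef_rot: [-3.141, -0.002, 0.381]
wrist_force: [-1.4, 1.6, 6.4]
finger_gap: 56.9
finger_force: 40.0
```

carry_out(slide=[[0,0,0.03],[0,0,0.1],[0,0,0.2],[0,0,0.26],[0,-0.08,0.28],[0.01,-0.2,0.28],[0.02,-0.34,0.28],[0.03,-0.48,0.28],[0.03,-0.62,0.28],[0.03,-0.76,0.28]], dr=[[0,0,0],[0,0,0],[0,0,0],[0,0,0],[0,0,0],[0,0,0],[0,0,0],[0,0,0],[0,0,0],[0,0,0]], gripper=[50,50,50,50,50,50,50,50,50,50])

```text
clock: 16.2
eef_pos: [629.9, 47.7, 189.5]
eef_rot: [-3.141, 0.001, 0.381]
wrist_force: [0.3, -0.5, -6.7]
finger_gap: 57.1
finger_force: 40.0
```

carry_out(slide=[[0.01,-0.14,0],[0.01,-0.28,0],[0.02,-0.42,0],[0.02,-0.56,0],[0.02,-0.7,0],[0.025,-0.82,0],[0.025,-0.92,0],[0.025,-0.98,0],[0.025,-1,0],[0.025,-1,0]], dr=[[0,0,0],[0,0,0],[0,0,0],[0,0,0],[0,0,0],[0,0,0],[0,0,0],[0,0,0],[0,0,0],[0,0,0]], gripper=[50,50,50,50,50,50,50,50,50,50])

```text
clock: 17.03
eef_pos: [636.4, -201.2, 189.4]
eef_rot: [-3.141, 0.001, 0.38]
wrist_force: [-0.6, 1.3, -5.9]
finger_gap: 57.1
finger_force: 40.0
```

carry_out(slide=[[0.002,-0.06,0],[0.002,-0.11,0],[0.002,-0.11,0],[0.002,-0.11,0]], dr=[[0,0,0],[0,0,0],[0,0,0],[0,0,0]], gripper=[50,50,50,50])

```text
clock: 17.37
eef_pos: [637.2, -228.1, 189.7]
eef_rot: [-3.141, 0.0, 0.381]
wrist_force: [0.3, 0.0, -6.2]
finger_gap: 56.8
finger_force: 40.0
```

```bash
python3 - <<'E'
from h import *
im=camera("scene")[:,:,::-1]; t=camera("top")[:,:,::-1]
s=read_state(); print(s["eef_pos"],s["wrist_force"])
c=crop(t,(240,197),64,70,4)
print(pix("scene",[637,-229,58]))
cv2.imwrite("pics/c5.png",np.hstack([c,crop(im,(165,205),100,70,4)]))
E
```

```text
[ 637.3150248  -227.49080017  189.82093172] [-0.22346566  0.13435377 -6.49105734]
[153.38179185 207.33299059]
```

View pics/c5.png

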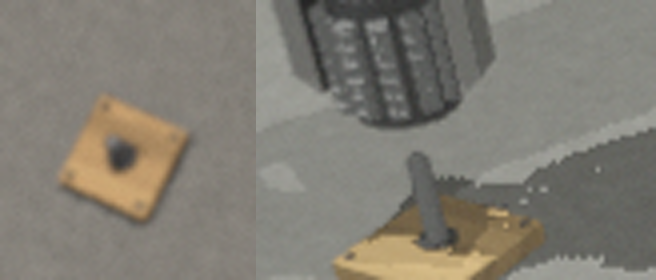

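The hob is over the medium pin, whose line runs into its bore. The small stand is free, with its plate centre at (239.4,201.5) in the top view.

carry_out(slide=[[0,-0.002,-0.05],[0,-0.004,-0.12],[0,-0.004,-0.18],[0,-0.004,-0.22],[0,-0.004,-0.245],[0,-0.004,-0.26],[0,-0.004,-0.268],[0,-0.004,-0.272],[0,-0.004,-0.275],[0,-0.004,-0.275]], dr=[[0,0,0],[0,0,0],[0,0,0],[0,0,0],[0,0,0],[0,0,0],[0,0,0],[0,0,0],[0,0,0],[0,0,0]], gripper=[50,50,50,50,50,50,50,50,50,50])

```text
clock: 18.3
eef_pos: [637.4, -229.2, 121.6]
eef_rot: [3.141, -0.001, 0.381]
wrist_force: [0.2, -0.9, -5.7]
finger_gap: 56.7
finger_force: 40.0
```

carry_out(slide=[[0,0,-0.002],[0,0,-0.002],[0,0,-0.002]], dr=[[0,0,0],[0,0,0],[0,0,0]], gripper=[50,50,50])

```text
clock: 18.55
eef_pos: [637.4, -229.2, 121.1]
eef_rot: [3.141, -0.001, 0.381]
wrist_force: [-1.0, -0.6, -4.1]
finger_gap: 56.7
finger_force: 40.0
```

```bash
python3 - <<'E'
from h import *
s=read_state(); print(s["eef_pos"],s["wrist_force"])
print(world("top",(239.4,201.5),12),world("scene",(155.5,209.5),58))
print(world("top",(401.5+140/4-16.5,237+137/4),44))
print(world("top",(385+140/4,237+137/4),44))
E
```

```text
[ 637.39074331 -229.16584946  121.07345668] [-1.00504247 -0.5884517  -4.08629695]
[617.37915289 237.53416659] [ 641.17473615 -220.16409774]
[ 446.81949961 -146.86972143]
[ 446.81949961 -146.86972143]
```

carry_out(slide=[[0,0,-0.002],[0,0,-0.003],[0,0,-0.003]], dr=[[0,0,0],[0,0,0],[0,0,0]], gripper=[50,50,50])

```text
clock: 18.8
eef_pos: [637.4, -229.2, 121.0]
eef_rot: [3.141, -0.001, 0.381]
wrist_force: [-4.8, 0.7, 5.3]
finger_gap: 56.9
finger_force: 40.0
```

carry_out(slide=[[0,0,0],[0,0,0],[0,0,0],[0,0,0],[0,0,0],[0,0,0.06],[0,0,0.16],[0,0,0.26],[0,0,0.36],[0,0,0.36]], dr=[[0,0,0],[0,0,0],[0,0,0],[0,0,0],[0,0,0],[0,0,0],[0,0,0],[0,0,0],[0,0,0],[0,0,0]], gripper=[90,90,90,90,90,90,100,100,100,100])

```text
clock: 19.63
eef_pos: [638.5, -229.6, 217.0]
eef_rot: [3.135, -0.006, 0.381]
wrist_force: [-0.0, -0.3, 0.3]
finger_gap: 94.0
finger_force: 0.0
```

carry_out(slide=[[-0.1,0.04,0],[-0.24,0.1,0],[-0.38,0.16,0],[-0.5,0.22,0],[-0.62,0.27,0],[-0.7,0.31,0],[-0.752,0.328,0],[-0.752,0.328,0],[-0.752,0.328,0],[-0.752,0.328,0]], dr=[[0,0,0],[0,0,0],[0,0,0],[0,0,0],[0,0,0],[0,0,0],[0,0,0],[0,0,0],[0,0,0],[0,0,0]], gripper=[100,100,100,100,100,100,100,100,100,100])

```text
clock: 20.47
eef_pos: [450.0, -147.4, 210.4]
eef_rot: [3.141, -0.001, 0.381]
wrist_force: [0.2, 0.6, 0.5]
finger_gap: 93.8
finger_force: 0.0
```

Down to TCP z of 110.4 (−100 mm), then grip.

carry_out(slide=[[0,0,-0.12],[0,0,-0.24],[0,0,-0.33],[0,0,-0.38],[0,0,-0.398],[0,0,-0.398],[0,0,-0.398]], dr=[[0,0,0],[0,0,0],[0,0,0],[0,0,0],[0,0,0],[0,0,0],[0,0,0]], gripper=[100,100,100,90,80,70,65])

```text
clock: 21.05
eef_pos: [449.8, -147.4, 110.8]
eef_rot: [3.141, -0.0, 0.381]
wrist_force: [-1.1, 0.7, 0.5]
finger_gap: 70.6
finger_force: 0.0
```

carry_out(slide=[[0,0,0],[0,0,0],[0,0,0],[0,0,0],[0,0,0],[0,0,0],[0,0,0],[0,0,0],[0,0,0],[0,0,0]], dr=[[0,0,0],[0,0,0],[0,0,0],[0,0,0],[0,0,0],[0,0,0],[0,0,0],[0,0,0],[0,0,0],[0,0,0]], gripper=[60,56,52,48,40,40,40,40,40,40], newtons=25)

```text
clock: 21.88
eef_pos: [449.5, -147.2, 111.0]
eef_rot: [3.141, -0.001, 0.381]
wrist_force: [-0.3, -0.1, 6.4]
finger_gap: 47.6
finger_force: 25.0
```

carry_out(slide=[[0,0,0.04],[0,0,0.14],[0,0,0.24],[0.02,0.04,0.32],[0.07,0.15,0.32],[0.12,0.27,0.32],[0.17,0.39,0.32],[0.22,0.51,0.32],[0.27,0.62,0.32],[0.32,0.72,0.32]], dr=[[0,0,0],[0,0,0],[0,0,0],[0,0,0],[0,0,0],[0,0,0],[0,0,0],[0,0,0],[0,0,0],[0,0,0]], gripper=[40,40,40,40,40,40,40,40,40,40])

```text
clock: 22.72
eef_pos: [529.4, 34.8, 190.9]
eef_rot: [-3.141, 0.0, 0.381]
wrist_force: [0.7, -0.2, -1.9]
finger_gap: 47.9
finger_force: 25.0
```

carry_out(slide=[[0.05,0.12,0],[0.1,0.24,0],[0.16,0.36,0],[0.21,0.48,0],[0.26,0.6,0],[0.31,0.7,0],[0.34,0.78,0],[0.355,0.82,0],[0.355,0.82,0],[0.355,0.82,0]], dr=[[0,0,0],[0,0,0],[0,0,0],[0,0,0],[0,0,0],[0,0,0],[0,0,0],[0,0,0],[0,0,0],[0,0,0]], gripper=[40,40,40,40,40,40,40,40,40,40])

```text
clock: 23.55
eef_pos: [617.6, 237.4, 190.2]
eef_rot: [3.141, 0.001, 0.381]
wrist_force: [0.7, 0.4, -2.7]
finger_gap: 47.8
finger_force: 25.0
```

```bash
python3 - <<'E'
from h import *
im=camera("scene")[:,:,::-1]; t=camera("top")[:,:,::-1]
s=read_state(); print(s["eef_pos"],s["wrist_force"])
cv2.imwrite("pics/c6.png",np.hstack([crop(t,(448,187),64,120,4),crop(im,(414,265),100,120,4)]))
E
```

```text
[617.75789772 236.62542928 190.52597043] [-0.10885176  0.06177068 -3.68276252]
```

View pics/c6.png

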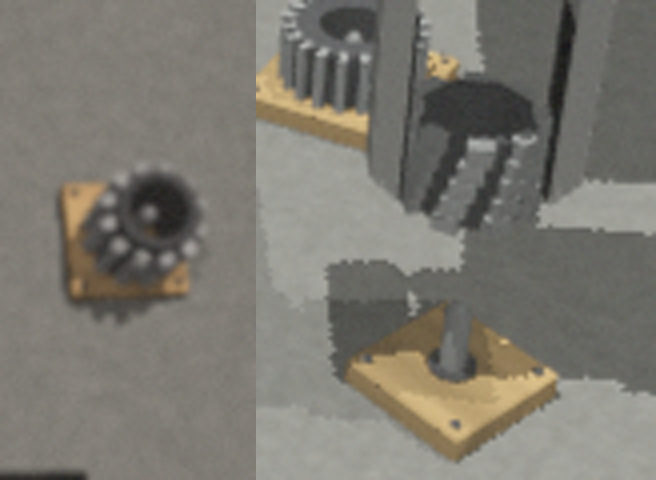

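```bash
python3 - <<'E'
from h import *
print(world("scene",(414.75,282),42),"pin top");print(world("scene",(453/4-64+364,205+366/4),12),"pin base")
print(world("scene",(478/4-64+364,205+108/4),123.5),"shell top")
P=lambda X:((pix("scene",X)-[364,205])*4+[256,0]).round()
print(P([617.7,236.8,123.5]),P([617.7,236.8,87.5]),P([618,237.6,42]),P([618,237.6,12]))
a=np.linspace(0,6.28,60);E=np.array([P([617.7+24*np.cos(q),236.8+24*np.sin(q),87.5]) for q in a]);print(E.min(0),E.max(0))
E
```

```text
[622.35806685 242.72713354] pin top
[619.43795855 242.72026869] pin base
[616.64196531 239.18198065] shell top
[470. 108.] [459. 194.] [449. 297.] [441. 360.]
[389. 154.] [530. 237.]
```

Scene view: the shell hangs level, about 3–4 mm short of the pin in x and y. The top view shows the hob on its pin. I'll shift a little and lower, checking forces as the pin enters the bore.

carry_out(slide=[[0.009,0.011,-0.04],[0.009,0.011,-0.09],[0.009,0.011,-0.13],[0.009,0.011,-0.16],[0.009,0.011,-0.175],[0.009,0.011,-0.185],[0.009,0.011,-0.195],[0.009,0.011,-0.205],[0.009,0.011,-0.21],[0.009,0.011,-0.21]], dr=[[0,0,0],[0,0,0],[0,0,0],[0,0,0],[0,0,0],[0,0,0],[0,0,0],[0,0,0],[0,0,0],[0,0,0]], gripper=[40,40,40,40,40,40,40,40,40,40])

```text
clock: 24.48
eef_pos: [620.2, 240.7, 137.8]
eef_rot: [-3.142, -0.0, 0.381]
wrist_force: [-0.0, 0.1, -2.6]
finger_gap: 47.8
finger_force: 25.0
```

Pin entered freely. Continue down to TCP 115.

carry_out(slide=[[0,0,-0.03],[0,0,-0.06],[0,0,-0.075],[0,0,-0.083],[0,0,-0.088],[0,0,-0.091],[0,0,-0.091],[0,0,-0.091]], dr=[[0,0,0],[0,0,0],[0,0,0],[0,0,0],[0,0,0],[0,0,0],[0,0,0],[0,0,0]], gripper=[40,40,40,40,40,40,40,40])

```text
clock: 25.15
eef_pos: [620.4, 240.7, 115.4]
eef_rot: [3.142, -0.001, 0.381]
wrist_force: [0.3, 0.7, -2.3]
finger_gap: 47.5
finger_force: 25.0
```

carry_out(slide=[[0,0,-0.002],[0,0,-0.002],[0,0,-0.002]], dr=[[0,0,0],[0,0,0],[0,0,0]], gripper=[40,40,40])

```text
clock: 25.4
eef_pos: [620.4, 240.7, 115.1]
eef_rot: [3.142, -0.001, 0.381]
wrist_force: [-1.0, 0.4, 1.5]
finger_gap: 47.8
finger_force: 25.0
```

Touching. Release and rise.

carry_out(slide=[[0,0,-0.001],[0,0,-0.001],[0,0,-0.001],[0,0,-0.001],[0,0,-0.001],[0,0,-0.001],[0,0,0.08],[0,0,0.18],[0,0,0.28],[0,0,0.38]], dr=[[0,0,0],[0,0,0],[0,0,0],[0,0,0],[0,0,0],[0,0,0],[0,0,0],[0,0,0],[0,0,0],[0,0,0]], gripper=[40,90,90,90,90,90,100,100,100,100])

```text
clock: 26.23
eef_pos: [620.1, 240.6, 210.6]
eef_rot: [-3.142, 0.0, 0.381]
wrist_force: [0.6, 0.3, 0.0]
finger_gap: 94.2
finger_force: 0.0
```

carry_out(slide=[[0,0,0.05],[0,0,0.15],[0,0,0.25],[0,-0.1,0.3],[0,-0.25,0.3],[0,-0.4,0.3],[0,-0.5,0.3],[0,-0.56,0.3],[0,-0.56,0.3],[0,-0.56,0.3]], dr=[[0,0,0],[0,0,0],[0,0,0],[0,0,0],[0,0,0],[0,0,0],[0,0,0],[0,0,0],[0,0,0],[0,0,0]], gripper=[100,100,100,100,100,100,100,100,100,100])

```text
clock: 27.07
eef_pos: [620.3, 100.7, 284.4]
eef_rot: [-3.141, 0.0, 0.38]
wrist_force: [-0.5, 0.4, -0.4]
finger_gap: 94.1
finger_force: 0.0
```

```bash
python3 - <<'E'
from h import *
im=camera("scene")[:,:,::-1]; t=camera("top")[:,:,::-1]
print(read_state()["eef_pos"])
cv2.imwrite("pics/c7.png",np.hstack([crop(im,(170,225),80,120,4),crop(im,(405,255),100,120,4)]))
E
```

```text
[620.23405188 101.92591649 284.35276641]
```

View pics/c7.png

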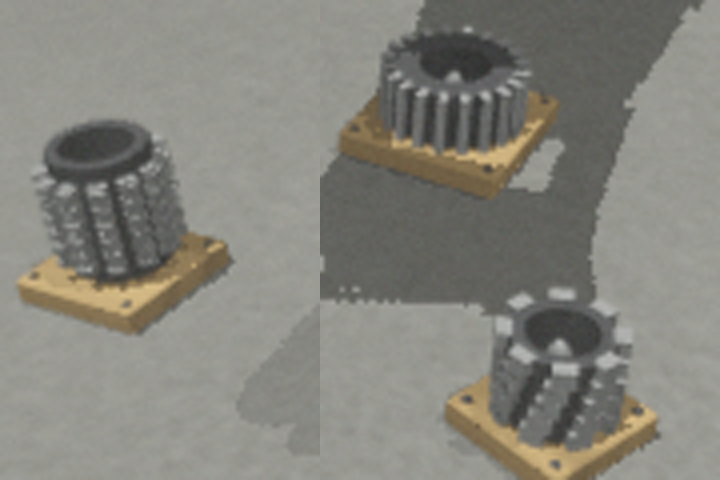

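All three cutters are upright and flat over the pins of their own stands. The arm is clear, so I'm handing in.

```bash
python3 -c "
from cell import *
print(sign_off())"
```

```text
the job is handed in; nothing more can be done
None
```

I handed the job in after about 27 s of robot time: in the last picture, each of the three cutters sits upright and flat on its own stand, and no verdict came back.

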